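# Fit the blade cartridge and hold the citrus wedger open

### The job

Get the citrus wedger ready for a lemon: fit the blade cartridge into its slot and press it down until its flange lies flush on the body, then draw the spring-loaded pusher back by its handle until its pointer is level with the line on the brass marker clip. Finish while still holding the handle there, because the spring pulls it home if you let go; leave the marker clip where it is set and do not disturb the salt shaker.

Things in the scene. Friction and masses are not known exactly. Their poses are not given: they have to be found in the camera images.
- wedger: Citrus wedger: grey trough 310 mm long (x), 112 mm wide (y), fixed to the worktop. Origin: centre of its underside, on the worktop; x runs along the trough towards the cartridge slot (away from the robot), y left, z up. Heights above the worktop: side walls 58 mm, block with the slot 62 mm, pusher's handle 106 mm.
- slot (a point): Centre of the slot's mouth, 62 mm above the worktop; axes as the wedger's. The slot is 32 mm (x) by 85 mm (y), 50 mm deep, more than needed. In each end wall, 12 mm below the mouth, a spring plunger stands 4 mm out; the cartridge's weight does not move it, a push of 4 to 8 N does; from there it drags with 2 to 4 N until flush.
- cartridge_center (a point): Loose blade cartridge, upright on the worktop left or right of the wedger, 80 mm tall, about 120 g; point on its axis 40 mm above its foot. Steel blade frame 28 (its x) x 80 (its y) x 44 mm tall, under a dark flange 40 x 100 x 6 mm. The frame enters the slot, long side along the slot's y, either way round; flush when the flange's underside meets the mouth: this point then 4 mm below point slot.
- cartridge_grip (a point): Centre of the cartridge's grip bar, 25 mm above cartridge_center, axes as the cartridge's: dark bar on top of the flange, 12 mm thick (x), 46 mm long (y), 30 mm tall (50 to 80 mm above the foot).
- handle (a point): Centre of the pusher's handle: a dark upright bar 14 mm thick (along the wedger's x), 54 mm long (y), from 64 to 106 mm above the worktop (this point at 85 mm); free all round. Axes as the wedger's. At home it is 110 mm behind (-x of) the slot's centre.
- pusher (a joint): How far the pusher is drawn back from home, in m along the wedger's -x: 0 home, 0.085 the stop. A spring returns it to home: about 3 N at home, rising by 0.8 N per 10 mm to some 9 N near the stop.
- pointer (a point): Tip of the pusher's pointer, a 3 mm wide dark finger that reaches out to the left wall of the trough beside the handle; it moves with the pusher. Axes as the wedger's.
- marker_line (a point): The raised dark line on top of the brass marker clip (12 mm long along x, 26 mm tall) that sits on the outside of the left wall, 40 to 80 mm behind the pointer's home, stiff to move. Axes as the wedger's. The pointer is level with it when both have the same place along the wedger's x.
- salt_shaker: Salt shaker, 44 mm across and 90 mm tall, loose on the worktop, to be left alone. Origin: centre of its underside.
Not all that is in view belongs to the job. Several things look just like the part that bears cartridge_center: the one meant starts farthest to the robot's right.

How it is judged:
By the outcome, as a careful person would: the job done as asked, in the order asked, and still so for the second after the job is handed in, while the arm keeps its last pose, push and grip.
It also fails if it takes over 58 s, if anything falls off the work surface, if the arm or the gripper's body presses on something with over 40 N, if the wrist force passes 120 N, or if a joint passes its speed limit or range.

### The arm

A 6-joint arm with a two-finger parallel gripper is mounted at the origin on a cart in front of the work surface, level with it; the furniture and walls round the work are solid. World frame = base frame: x ahead of the robot, y to its left, z up, the work surface at z = 0. Lengths are in m, angles in degrees, forces in N, time in s.
With the tool pointing down it reaches from about 0.35 to 0.85 m from the base axis. Payload 8.1 kg.
Tool frame: the origin (TCP) lies at the very end of the fingers, on their centre line; the grasp point (between the pads) lies 19 mm behind it (robot.grasp_offset is the distance from the TCP to the grasp point, in m); z points along the fingers, y is the line along which they close (so a half turn about z gives the same grasp; the last joint's range is limited). The gripper opens to 93 mm and grips with 3 to 60 N. Pads are 15 mm wide; open, the fingers measure 128 mm over their backs; the gripper's body (75 mm by 188 mm) begins 65 mm behind the grasp point.
Start: joints at [65.753, 7.471, 85.268, -0, 87.261, -4.893], TCP at [0.199, 0.566, 0.219] pointing down, gripper open.
Joint ranges: [-169.43, 169.43], [-51.17, 129.36], [1.28, 143.12], [-76.62, 256.62], [0, 156.53], [-152.29, 152.29]. Speed limits (degrees/s): [136.94, 136.94, 159.86, 180, 180, 180].

### API

Orientations are given as a 3x3 rotation matrix whose columns are the frame's x, y, z axes.
In Python, from station import robot gives the robot as it stands. The module is installed in compiled form; this text tells all that it offers.
- The arm moves only by the shell command python3 -m pendant 'ROWS' [FORCE]. ROWS is JSON, a list of rows, each an object with "dp": the shift along the world's x, y, z in mm, a list of three; "angular": the turn, a rotation vector about the world's x, y, z in rad, a list of three; "jaw": the closure, from -1 (fully open) to 1 (shut). A call has 1 to 5 rows; each row shifts and turns the commanded pose from where the row before left it; what a row does not reach is not made up. A row lasts 1/12 s, in which the tool goes at most 41.7 mm and 7.16 degrees, less where a joint would pass 70% of its speed; a pose out of reach is approached as far as the arm can. A call is refused whole if a number of a shift passes 41.7 or a number of a turn 0.125, either way. A call with a gripper value outside its range is refused whole. The fingers move at their own pace and stop on an object; FORCE is the grip in N (left out, the last holds). Time passes only in rows, so rows that do not move let the fingers close. It gives the time, the measured TCP pose, the force, the opening and the grip force at its end, in the units of the state.
- robot.sense(): the state, without advancing time (a new reading comes with each control period).
- robot.camera(name): name is "side" or "top"; returns the picture (480x640x3 uint8, red, green, blue); there is no depth.
- robot.camera_info(name): a dict with "vertical_fov" (degrees; the focal length in pixels is half the picture's height over the tangent of half this angle, whatever the lens; pixels are square), "cx", "cy" (the principal point, pixels), "origin" and "attitude" of the camera in the world. Camera axes: x right, y up, looking along -z (the intrinsics and any distortion apply to the point x, -y, -z); pixel columns grow to the right and rows downward; lengths in m; the calibration is good to about 2 mm. A picture is of the moment at which its call begins. camera_info takes no time and is no camera call.
- robot.finish_job(): hands the job in; it is judged then, once.
The state is a dict: "t": time; "joint_positions": joint angles; "dq": joint speeds; "tau": joint torques, N m; "ee_pos": TCP position; "tool_rot": TCP orientation; "contact_force": force on the tool from outside, world axes, zero at the start; "moment": the same for the moment, N m; "width": finger opening in m; "finger_force": force on a finger pad.
Only numpy, scipy, OpenCV 4.12 (cv2) and the standard library are available. Lean on these libraries where they do the work, as an engineer would, in place of code of your own. Each camera call takes 0.05 s, during which the arm holds its last target. There are 200 camera calls.

## Working session

There is one attempt and no reset: what is moved stays moved. The work goes in short steps, Python scripts to look and compute and a shell command to move; the robot and the scene stay as the last step left them, time stands still between calls to the robot, and variables do not carry over. Pictures are saved under pics/ and viewed, at most 10 in all, crops included, and the job is handed in when it is done.

```bash
mkdir -p pics
python3 - <<'E'
from station import robot
import cv2,numpy as np
for n in("top","side"):
    im=robot.camera(n); np.save(f"pics/{n}0.npy",im); cv2.imwrite(f"pics/{n}0.png",im[:,:,::-1])
    print({k:(np.round(v,4).tolist() if not isinstance(v,(str,dict)) else v) for k,v in robot.camera_info(n).items()})
s=robot.sense();print(s["t"],s["ee_pos"],s["tool_rot"],s["width"])
E
```

```text
{'vertical_fov': 52.5335, 'cx': 320.148, 'cy': 244.9286, 'origin': [0.2821, 0.0063, 1.2844], 'attitude': [[0.0323, 0.9782, -0.205], [-0.9995, 0.0306, -0.0113], [-0.0048, 0.2053, 0.9787]]}
{'vertical_fov': 53.2538, 'cx': 322.8481, 'cy': 235.7252, 'origin': [0.1243, -0.6923, 0.5406], 'attitude': [[0.858, 0.2681, -0.4382], [-0.5135, 0.4218, -0.7473], [-0.0155, 0.8661, 0.4996]]}
0.1 [0.19864346 0.56562126 0.21771557] [[-9.43474323e-01  3.31445007e-01 -6.39686733e-04]
 [ 3.31445608e-01  9.43473129e-01 -1.50449527e-03]
 [ 1.04869800e-04 -1.63147401e-03 -9.99998664e-01]] 0.0929507938736895
```

View pics/top0.png

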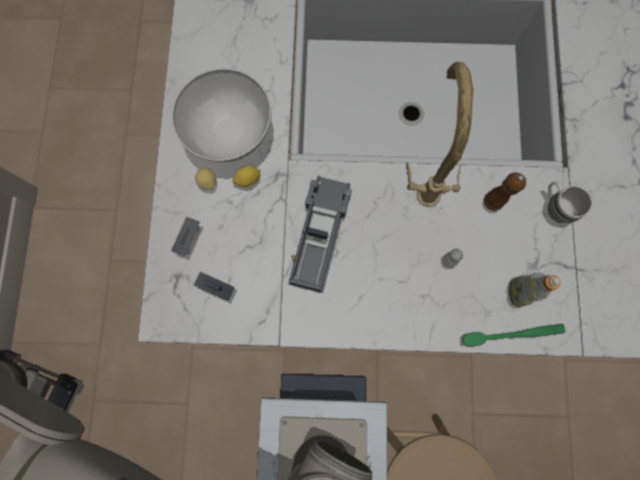

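View pics/side0.png

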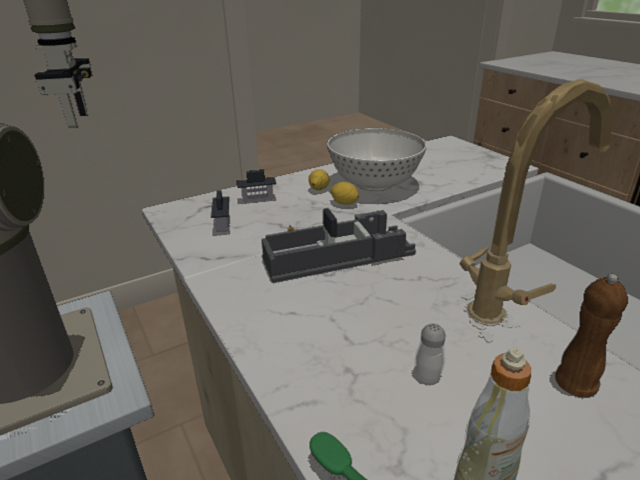

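The top view shows the wedger around (320,235), with its slot block at (328,195). There are two lookalike cartridges, at (186,238) and (215,287). The one at (215,287) is farther to the robot's right, so it's the target. The salt shaker is at (453,258). Next I'll look at an enlarged crop.

```bash
cat > h.py <<'E'
import numpy as np,cv2
from station import robot
def ray(n,u,v):
    i=robot.camera_info(n);f=240/np.tan(np.radians(i["vertical_fov"])/2)
    d=np.array(i["attitude"])@np.array([(u-i["cx"])/f,-(v-i["cy"])/f,-1]);return np.array(i["origin"]),d
def plane(n,u,v,z):
    o,d=ray(n,u,v);return o+d*(z-o[2])/d[2]
def proj(n,p):
    i=robot.camera_info(n);f=240/np.tan(np.radians(i["vertical_fov"])/2)
    c=np.array(i["attitude"]).T@(np.array(p)-i["origin"]);return np.array([i["cx"]-f*c[0]/c[2],i["cy"]+f*c[1]/c[2]])
E
python3 - <<'E'
import cv2,numpy as np
a=np.load("pics/top0.npy")[:,:,::-1]
c=cv2.resize(a[165:310,165:360],None,fx=4,fy=4,interpolation=cv2.INTER_CUBIC)
c=cv2.convertScaleAbs(c,alpha=1.6,beta=10)
cv2.imwrite("pics/c0.png",c);print(c.shape)
b=np.load("pics/side0.npy")[:,:,::-1]
c=cv2.resize(b[160:280,200:420],None,fx=3.6,fy=3.6,interpolation=cv2.INTER_CUBIC)
cv2.imwrite("pics/c1.png",cv2.convertScaleAbs(c,alpha=1.6,beta=10));print(c.shape)
E
```

```text
(580, 780, 3)
(432, 792, 3)
```

View pics/c0.png

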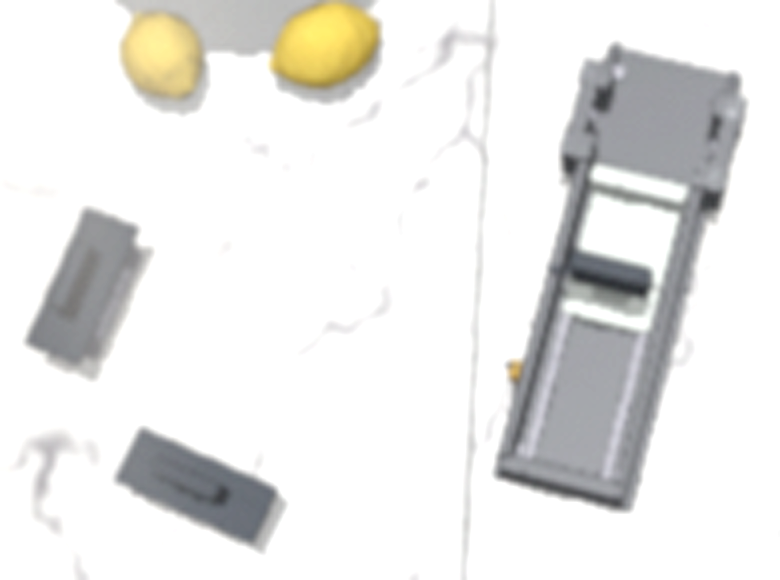

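View pics/c1.png

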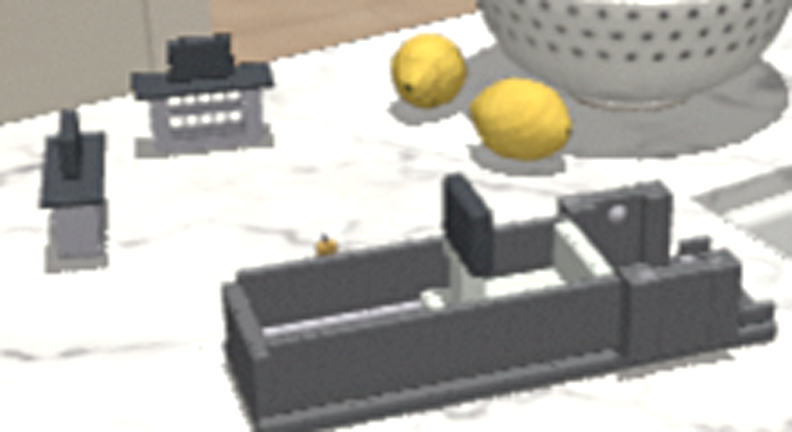

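The crop shows the target's flange with corners near (142,428) and (262,550). The handle is at (611,272), the pointer stub at (557,268) and the brass clip at (515,370). The side view confirms plungers in both end walls of the slot. Now I'll measure with masks.

```bash
cat > m.py <<'E'
from h import *
def rect(n,im,roi,fn,z):
    x0,y0,x1,y1=roi;s=4
    c=cv2.resize(im[y0:y1,x0:x1],None,fx=s,fy=s,interpolation=cv2.INTER_CUBIC).astype(int)
    m=fn(c).astype(np.uint8)
    k,l,st,_=cv2.connectedComponentsWithStats(m);j=1+np.argmax(st[1:,4])
    ys,xs=np.where(l==j)
    px=np.c_[(xs+.5)/s-.5+x0,(ys+.5)/s-.5+y0]
    P=np.array([plane(n,u,v,z)[:2] for u,v in px])*1000
    (cx,cy),(w,h),a=cv2.minAreaRect(P.astype(np.float32))
    b=cv2.boxPoints(((cx,cy),(w,h),a)); e=b[1]-b[0] if np.linalg.norm(b[1]-b[0])>np.linalg.norm(b[2]-b[1]) else b[2]-b[1]
    return (cx,cy),sorted((w,h)),np.degrees(np.arctan2(e[1],e[0]))%180,px.mean(0)
E
python3 - <<'E'
from m import *
t=np.load("pics/top0.npy")
for c in((203,287),(229,292),(313,235),(318,232),(312,266),(330,197),(187,238),(308,255),(303,232),(293,257)): print(c,t[c[1],c[0]])
g=lambda c:c.sum(2)/3
hsv=lambda c:c
print("flange",rect("top",t,(190,265,242,308),lambda c:(g(c)<58),.05))
print("handle",rect("top",t,(300,224,332,242),lambda c:(g(c)<46),.106))
print("clip",rect("top",t,(284,250,300,264),lambda c:(c[:,:,0]-c[:,:,2]>25),.06))
print("body",rect("top",t,(283,170,358,298),lambda c:(g(c)<95),.058))
s=np.load("pics/side0.npy")
print("clip side",rect("side",s,(280,218,302,238),lambda c:(c[:,:,0]-c[:,:,2]>25),.06))
E
```

```text
(203, 287) [70 73 77]
(229, 292) [59 62 68]
(313, 235) [31 33 34]
(318, 232) [59 62 68]
(312, 266) [ 97  98 101]
(330, 197) [92 93 96]
(187, 238) [83 84 86]
(308, 255) [ 96  97 101]
(303, 232) [61 63 67]
(293, 257) [125 104  59]
flange ((419.07464599609375, 283.4363098144531), [14.799124717712402, 35.062400817871094], np.float32(94.432594), array([217.14478998, 288.375     ]))
handle ((553.7786254882812, 29.51589584350586), [8.075546264648438, 47.6190071105957], np.float32(78.05665), array([316.87182081, 235.04696532]))
clip ((504.8876037597656, 88.21687316894531), [8.3217191696167, 12.360086441040039], np.float32(1.8007274), array([293.35163551, 257.03621495]))Traceback (most recent call last):
  File "<stdin>", line 9, in <module>
  File "m.py", line 9, in rect
    P=np.array([plane(n,u,v,z)[:2] for u,v in px])*1000
                ~~~~~^^^^^^^^^
  File "h.py", line 7, in plane
    o,d=ray(n,u,v);return o+d*(z-o[2])/d[2]
        ~~~^^^^^^^
  File "h.py", line 4, in ray
    i=robot.camera_info(n);f=240/np.tan(np.radians(i["vertical_fov"])/2)
ValueError: time passes only in moves, steps and waits
```

```bash
python3 - <<'E'
s=open("h.py").read()
s=s.replace("def ray","I={n:robot.camera_info(n) for n in('top','side')}\ndef ray",1).replace("i=robot.camera_info(n)","i=I[n]")
open("h.py","w").write(s)
E
python3 - <<'E'
from m import *
t=np.load("pics/top0.npy");s=np.load("pics/side0.npy")
g=lambda c:c.sum(2)/3
for th in(74,82,90,100): print("flange",th,rect("top",t,(190,265,242,308),lambda c:(g(c)<th),.05))
for th in(66,74): print("handle",rect("top",t,(307,224,332,242),lambda c:(g(c)<th)&(g(c)>47),.106))
a=rect("top",t,(284,250,300,264),lambda c:(c[:,:,0]-c[:,:,2]>25),.06)
print("body",rect("top",t,(283,170,358,298),lambda c:(g(c)<115),.058))
b=rect("side",s,(280,218,302,238),lambda c:(c[:,:,0]-c[:,:,2]>25),.06)
def tri(p,q):
    o1,d1=ray("top",*p);o2,d2=ray("side",*q)
    k=np.linalg.lstsq(np.c_[d1,-d2],o2-o1,rcond=None)[0]
    x,y=o1+k[0]*d1,o2+k[1]*d2
    return (x+y)/2*1000,np.linalg.norm(x-y)*1000
print("clip",a[0],a[1],b[3],tri(a[3],b[3]))
# hand-picked: end of the bar top in both views; slot end corners
print("bar", [plane("top",165+u/4,165+v/4,.08)*1000 for u,v in((155,462),(226,500))])
print("body corners z58",[np.round(plane("top",165+u/4,165+v/4,.058)[:2]*1000,1) for u,v in((500,468),(632,500),(580,165),(705,195))])
print("pointer",plane("top",165+557/4,165+268/4,.06)*1000)
E
```

```text
flange 74 ((424.10394287109375, 287.33282470703125), [35.768768310546875, 94.34286499023438], np.float32(68.40127), array([216.39818169, 287.14166184]))
flange 82 ((424.5567321777344, 287.5430603027344), [36.94244384765625, 96.86317443847656], np.float32(67.82782), array([214.25126443, 286.3772611 ]))
flange 90 ((424.51629638671875, 287.58001708984375), [38.081756591796875, 98.58585357666016], np.float32(67.83011), array([214.17750509, 286.37304908]))
flange 100 ((424.4430236816406, 287.5932922363281), [39.42854690551758, 100.35212707519531], np.float32(67.780624), array([214.1846259 , 286.41771626]))
handle ((559.4806518554688, 32.999637603759766), [25.092655181884766, 59.94247817993164], np.float32(64.911934), array([315.98967391, 232.29855072]))
handle ((559.3843994140625, 32.85453414916992), [26.024789810180664, 60.154205322265625], np.float32(65.25005), array([316.14732685, 232.56849939]))
body ((571.6987915039062, 25.019378662109375), [111.58299255371094, 301.0416564941406], np.float32(167.5766), array([319.04176011, 233.27576322]))
clip (504.8876037597656, 88.21687316894531) [8.3217191696167, 12.360086441040039] [290.29926471 228.13529412] (array([504.4202144 ,  87.95379061,  61.0548851 ]), np.float64(0.3864873096224828))
bar [array([434.6736761 , 307.55313304,  80.        ]), array([412.36645396, 261.48504486,  80.        ])]
body corners z58 [array([440.6,  93.8]), array([422.9,   9.5]), array([641.7,  50.4]), array([623.9, -32. ])]
pointer [571.46909035  62.63467339  60.        ]
```

Run:
```python
from m import *
t=np.load("pics/top0.npy");s=np.load("pics/side0.npy")
A=np.radians(-12.3);ux=np.array([np.cos(A),np.sin(A)]);uy=np.array([-ux[1],ux[0]])
g=lambda im:cv2.cvtColor(im,cv2.COLOR_RGB2GRAY).astype(np.float32)
def warp(im,n,c,z,L,W,k=4):  # rectified metric patch about c on plane z: rows=+x up, cols=y left->right
    xs=np.arange(L,-L,-1/k);ys=np.arange(W,-W,-1/k)
    X,Y=np.meshgrid(xs,ys,indexing='ij')
    P=np.stack([c[0]+X*ux[0]+Y*uy[0],c[1]+X*ux[1]+Y*uy[1],np.full_like(X,z*1000)],-1)/1000
    i=I[n];f=240/np.tan(np.radians(i["vertical_fov"])/2)
    q=(P-i["origin"])@np.array(i["attitude"])
    return cv2.remap(im,(i["cx"]-f*q[...,0]/q[...,2]).astype(np.float32),(i["cy"]+f*q[...,1]/q[...,2]).astype(np.float32),cv2.INTER_CUBIC)
c=np.array([555,28.])
p=warp(t,"top",c,.106,40,45)
G=g(p)
cv=range(-40,41,2)
print("x profile (mid)");m=G[:,140:220].mean(1);print([(x,int(m[int((40-x)*4)])) for x in range(36,-36,-2)])
m=G[150:175].mean(0);print("y profile");print([(y,int(m[int((45-y)*4)])) for y in range(44,-44,-2)])
q=warp(s,"side",c,.106,40,45)
o=np.hstack([p,q]);
# block at z=62
c2=c+110*ux;b=warp(t,"top",c2,.062,45,65,3);b2=warp(s,"side",c2,.062,45,65,3)
r=np.vstack([cv2.resize(o,(720,320)),np.pad(np.hstack([b,b2])[:, :720],((0,0),(0,0),(0,0)))])
r=np.ascontiguousarray(r[:,:,::-1]);cv2.imwrite("pics/w.png",cv2.convertScaleAbs(r,alpha=1.6,beta=10));print(r.shape)
```

```text
x profile (mid)
[(36, 165), (34, 166), (32, 166), (30, 166), (28, 165), (26, 166), (24, 166), (22, 166), (20, 167), (18, 163), (16, 147), (14, 116), (12, 80), (10, 62), (8, 60), (6, 61), (4, 55), (2, 44), (0, 31), (-2, 25), (-4, 33), (-6, 52), (-8, 68), (-10, 77), (-12, 82), (-14, 91), (-16, 107), (-18, 132), (-20, 155), (-22, 165), (-24, 158), (-26, 134), (-28, 99), (-30, 78), (-32, 83), (-34, 93)]
y profile
[(44, 163), (42, 149), (40, 118), (38, 86), (36, 70), (34, 63), (32, 52), (30, 46), (28, 50), (26, 52), (24, 43), (22, 34), (20, 30), (18, 30), (16, 31), (14, 32), (12, 32), (10, 31), (8, 32), (6, 32), (4, 33), (2, 32), (0, 32), (-2, 31), (-4, 32), (-6, 32), (-8, 32), (-10, 33), (-12, 31), (-14, 32), (-16, 32), (-18, 32), (-20, 30), (-22, 38), (-24, 69), (-26, 112), (-28, 136), (-30, 131), (-32, 103), (-34, 84), (-36, 82), (-38, 86), (-40, 82), (-42, 76)]
(590, 720, 3)
```

View pics/w.png

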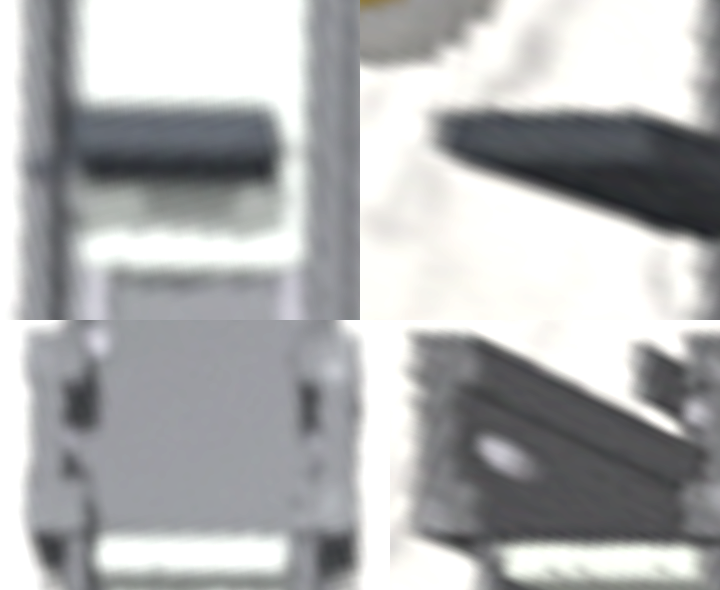

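The rectified patch puts the handle top centre near (562,27.5) and the slot centre near (670,4). Wedger yaw is about -12.3°. The cartridge is at (424.5,287.6) with its long axis at 67.8°. I'll move above the cartridge, turning -92.8° on the way.

```bash
R='{"dp":[17.4,-21.4,-5],"angular":[0,0,-0.1246],"jaw":-1}'
python3 -m pendant '[{"dp":[17.4,-21.4,-5],"angular":[0,0,-0.1246],"jaw":-1},{"dp":[17.4,-21.4,-5],"angular":[0,0,-0.1246],"jaw":-1},{"dp":[17.4,-21.4,-5],"angular":[0,0,-0.1246],"jaw":-1},{"dp":[17.4,-21.4,-5],"angular":[0,0,-0.1246],"jaw":-1},{"dp":[17.4,-21.4,-5],"angular":[0,0,-0.1246],"jaw":-1}]'
python3 -m pendant '[{"dp":[17.4,-21.4,-5],"angular":[0,0,-0.1246],"jaw":-1},{"dp":[17.4,-21.4,-5],"angular":[0,0,-0.1246],"jaw":-1},{"dp":[17.4,-21.4,-5],"angular":[0,0,-0.1246],"jaw":-1},{"dp":[17.4,-21.4,-5],"angular":[0,0,-0.1246],"jaw":-1},{"dp":[17.4,-21.4,-5],"angular":[0,0,-0.1246],"jaw":-1}]'
python3 -m pendant '[{"dp":[17.4,-21.4,-5],"angular":[0,0,-0.1246],"jaw":-1},{"dp":[17.4,-21.4,-5],"angular":[0,0,-0.1246],"jaw":-1},{"dp":[17.4,-21.4,-5],"angular":[0,0,-0.1246],"jaw":-1},{"dp":[0,0,0],"angular":[0,0,0],"jaw":-1},{"dp":[0,0,0],"angular":[0,0,0],"jaw":-1}]'
```

```text
t: 0.52
ee_pos: [0.2861, 0.4578, 0.1929]
tool_rot: [[-0.568, 0.823, -0.001], [0.823, 0.568, -0.001], [-0.0, -0.001, -1.0]]
contact_force: [0.1, 0.3, -0.5]
width: 0.0933
finger_force: 0.0
t: 0.93
ee_pos: [0.3732, 0.3508, 0.168]
tool_rot: [[0.019, 1.0, -0.0], [1.0, -0.019, -0.0], [-0.0, -0.0, -1.0]]
contact_force: [0.1, 0.5, 0.4]
width: 0.0927
finger_force: 0.0
t: 1.35
ee_pos: [0.4252, 0.2867, 0.1529]
tool_rot: [[0.379, 0.925, -0.001], [0.925, -0.379, -0.001], [-0.001, -0.001, -1.0]]
contact_force: [0.5, 0.4, -0.0]
width: 0.0932
finger_force: 0.0
```

```bash
python3 -m pendant '[{"dp":[0,0,-30],"angular":[0,0,0],"jaw":-1},{"dp":[0,0,-30],"angular":[0,0,0],"jaw":-1},{"dp":[0,0,-25],"angular":[0,0,0],"jaw":-1},{"dp":[0,0,-14],"angular":[0,0,0],"jaw":-1},{"dp":[0,0,0],"angular":[0,0,0],"jaw":0.3}]' 30
python3 -m pendant '[{"dp":[0,0,0],"angular":[0,0,0],"jaw":1},{"dp":[0,0,0],"angular":[0,0,0],"jaw":1},{"dp":[0,0,0],"angular":[0,0,0],"jaw":1},{"dp":[0,0,0],"angular":[0,0,0],"jaw":1},{"dp":[0,0,0],"angular":[0,0,0],"jaw":1}]' 30
python3 -m pendant '[{"dp":[0,0,0],"angular":[0,0,0],"jaw":1},{"dp":[0,0,0],"angular":[0,0,0],"jaw":1},{"dp":[0,0,10],"angular":[0,0,0],"jaw":1},{"dp":[0,0,20],"angular":[0,0,0],"jaw":1},{"dp":[0,0,0],"angular":[0,0,0],"jaw":1}]' 45
```

```text
t: 1.77
ee_pos: [0.4215, 0.2873, 0.0507]
tool_rot: [[0.374, 0.927, -0.006], [0.927, -0.374, -0.003], [-0.005, -0.005, -1.0]]
contact_force: [-0.5, -0.3, -0.2]
width: 0.0897
finger_force: 0.0
t: 2.18
ee_pos: [0.4258, 0.2885, 0.0559]
tool_rot: [[0.377, 0.926, 0.002], [0.926, -0.377, 0.001], [0.002, 0.001, -1.0]]
contact_force: [-0.3, -0.6, -0.3]
width: 0.0573
finger_force: 0.0
t: 2.6
ee_pos: [0.4271, 0.289, 0.0887]
tool_rot: [[0.377, 0.926, 0.004], [0.926, -0.377, 0.002], [0.004, 0.003, -1.0]]
contact_force: [0.6, 0.2, 1.2]
width: 0.0242
finger_force: 0.0
```

```bash
python3 -m pendant '[{"dp":[0,0,0],"angular":[0,0,0],"jaw":0},{"dp":[0,0,0],"angular":[0,0,0],"jaw":0},{"dp":[0,0,0],"angular":[0,0,0],"jaw":0},{"dp":[0,0,-15],"angular":[0,0,0],"jaw":0},{"dp":[0,0,-15],"angular":[0,0,0],"jaw":0}]' 30
python3 -m pendant '[{"dp":[0,0,0],"angular":[0,0,0],"jaw":0},{"dp":[0,0,0],"angular":[0,0,0],"jaw":1},{"dp":[0,0,0],"angular":[0,0,0],"jaw":1},{"dp":[0,0,0],"angular":[0,0,0],"jaw":1},{"dp":[0,0,0],"angular":[0,0,0],"jaw":1}]' 30
python3 -m pendant '[{"dp":[0,0,0],"angular":[0,0,0],"jaw":1},{"dp":[0,0,0],"angular":[0,0,0],"jaw":1},{"dp":[0,0,0],"angular":[0,0,0],"jaw":1},{"dp":[0,0,0],"angular":[0,0,0],"jaw":1},{"dp":[0,0,0],"angular":[0,0,0],"jaw":1}]' 30
```

```text
t: 3.02
ee_pos: [0.4254, 0.2881, 0.0545]
tool_rot: [[0.377, 0.926, 0.001], [0.926, -0.377, 0.001], [0.001, 0.001, -1.0]]
contact_force: [0.5, -0.1, 0.0]
width: 0.0461
finger_force: 0.0
t: 3.43
ee_pos: [0.4256, 0.2882, 0.0555]
tool_rot: [[0.377, 0.926, 0.001], [0.926, -0.377, 0.001], [0.001, 0.001, -1.0]]
contact_force: [0.2, 0.2, 0.6]
width: 0.0243
finger_force: 0.0
t: 3.85
ee_pos: [0.4254, 0.2881, 0.0552]
tool_rot: [[0.377, 0.926, 0.001], [0.926, -0.377, 0.0], [0.001, 0.001, -1.0]]
contact_force: [0.3, 0.2, 5.4]
width: 0.0118
finger_force: 30.0
```

```bash
python3 -m pendant '[{"dp":[0,0,10],"angular":[0,0,0],"jaw":1},{"dp":[0,0,25],"angular":[0,0,0],"jaw":1},{"dp":[0,0,35],"angular":[0,0,0],"jaw":1},{"dp":[5,-5,40],"angular":[0,0,0],"jaw":1},{"dp":[10,-11,30],"angular":[0,0,0],"jaw":1}]' 45
python3 -m pendant '[{"dp":[20,-23,10],"angular":[0,0,0.017],"jaw":1},{"dp":[24,-28,0],"angular":[0,0,0.017],"jaw":1},{"dp":[24,-28,0],"angular":[0,0,0.017],"jaw":1},{"dp":[24,-28,0],"angular":[0,0,0.017],"jaw":1},{"dp":[24,-28,0],"angular":[0,0,0.017],"jaw":1}]' 45
python3 -m pendant '[{"dp":[24,-28,0],"angular":[0,0,0.017],"jaw":1},{"dp":[24,-28,0],"angular":[0,0,0.017],"jaw":1},{"dp":[24,-28,0],"angular":[0,0,0.017],"jaw":1},{"dp":[24,-28,0],"angular":[0,0,0.017],"jaw":1},{"dp":[17.5,-21,-10],"angular":[0,0,0.02],"jaw":1}]' 45
python3 -m pendant '[{"dp":[0,0,-15],"angular":[0,0,0],"jaw":1},{"dp":[0,0,-15],"angular":[0,0,0],"jaw":1},{"dp":[0,0,-10],"angular":[0,0,0],"jaw":1},{"dp":[0,0,0],"angular":[0,0,0],"jaw":1},{"dp":[0,0,0],"angular":[0,0,0],"jaw":1}]' 45
python3 - <<'E'
from h import *
for n in("top","side"):
    im=robot.camera(n); np.save(f"pics/{n}1.npy",im)
t=np.load("pics/top1.npy")[:,:,::-1];s=np.load("pics/side1.npy")[:,:,::-1]
a=cv2.resize(t[160:260,280:375],(380,400),interpolation=cv2.INTER_CUBIC)
b=cv2.resize(s[170:270,325:430],(420,400),interpolation=cv2.INTER_CUBIC)
cv2.imwrite("pics/v1.png",cv2.convertScaleAbs(np.hstack([a,b]),alpha=1.6,beta=10));print(robot.sense()["ee_pos"])
E
```

```text
t: 4.27
ee_pos: [0.4394, 0.2727, 0.1978]
tool_rot: [[0.376, 0.927, 0.001], [0.927, -0.376, 0.001], [0.001, 0.0, -1.0]]
contact_force: [1.3, -0.3, -1.1]
width: 0.0116
finger_force: 45.0
t: 4.68
ee_pos: [0.5566, 0.1355, 0.2051]
tool_rot: [[0.296, 0.955, -0.0], [0.955, -0.296, 0.0], [0.0, -0.0, -1.0]]
contact_force: [0.3, -0.2, -1.5]
width: 0.0117
finger_force: 45.0
t: 5.1
ee_pos: [0.6718, 0.0011, 0.197]
tool_rot: [[0.213, 0.977, 0.003], [0.977, -0.213, -0.001], [-0.0, 0.003, -1.0]]
contact_force: [1.0, 0.5, -0.6]
width: 0.0117
finger_force: 45.0
t: 5.52
ee_pos: [0.6687, 0.0043, 0.154]
tool_rot: [[0.212, 0.977, -0.002], [0.977, -0.212, 0.0], [-0.0, -0.002, -1.0]]
contact_force: [-1.0, -0.3, -0.8]
width: 0.0117
finger_force: 45.0
[0.66992839 0.00433748 0.15601913]
```

View pics/v1.png

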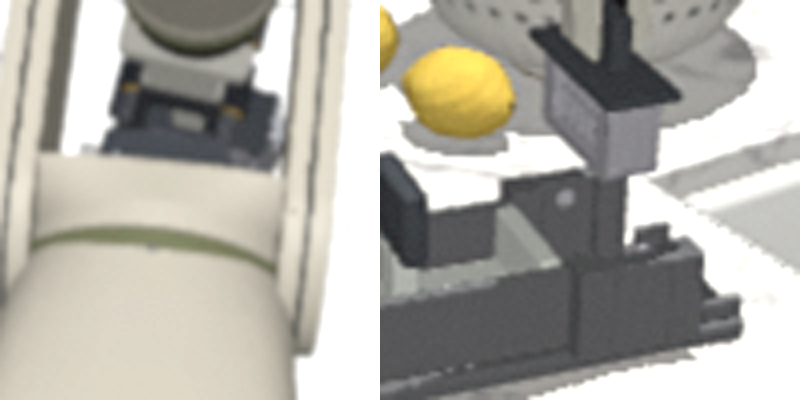

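Side view: the cartridge hangs above the slot, with flange corners at crop (681,98), (607,108) and (530,30), and the right arm's top corner near (573,262). I'll compare both against their predicted positions in this same view.

Run:
```python
from h import *
A=np.radians(-12.3);ux=np.array([np.cos(A),np.sin(A),0]);uy=np.array([-ux[1],ux[0],0])
def cr(p): 
    q=proj("side",p);return np.round([(q[0]-325)*4+380,(q[1]-170)*4]).astype(int).tolist()
c=np.array([.6699,.0043,.151])
print("flange top",{(a,b):cr(c+a*.02*ux+b*.05*uy) for a in(-1,1) for b in(-1,1)})
s=np.array([.6699,.0042,.062])
print("slot mouth",{(a,b):cr(s+a*.016*ux+b*.0425*uy) for a in(-1,1) for b in(-1,1)})
print("block",{(a,b):cr(s+a*.0325*ux+b*.056*uy) for a in(-1,1) for b in(-1,1)})
print("plungerL",cr(s+.0405*uy-[0,0,.012]), "plungerR", cr(s-.0405*uy-[0,0,.012]))
```

```text
flange top {(-1, -1): [611, 103], (-1, 1): [529, 26], (1, -1): [687, 90], (1, 1): [600, 15]}
slot mouth {(-1, -1): [604, 257], (-1, 1): [537, 183], (1, -1): [661, 246], (1, 1): [592, 174]}
block {(-1, -1): [584, 276], (-1, 1): [499, 177], (1, -1): [703, 253], (1, 1): [609, 158]}
plungerL [565, 200] plungerR [630, 270]
```

Run:
```python
import numpy as np,cv2
s=np.load("pics/side0.npy")[170:270,325:430,::-1]
b=cv2.resize(s,None,fx=7,fy=6,interpolation=cv2.INTER_CUBIC)[150:,:]
cv2.imwrite("pics/v2.png",cv2.convertScaleAbs(b,alpha=2.2,beta=0));print(b.shape)
```

```text
(450, 735, 3)
```

View pics/v2.png

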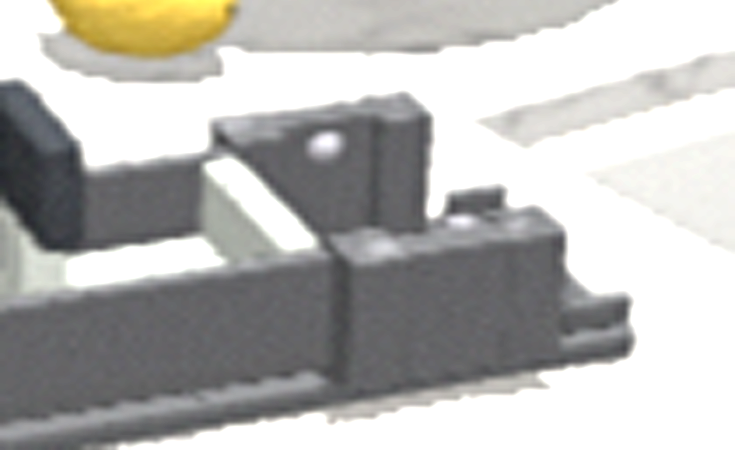

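The plunger shows at its predicted place, (566,197) against (565,200), so the slot estimate holds. The flange is within about 1 mm. I'll descend and watch the force.

```bash
python3 -m pendant '[{"dp":[-0.4,0,-15],"angular":[0,0,0],"jaw":1},{"dp":[0,0,-15],"angular":[0,0,0],"jaw":1},{"dp":[0,0,-6],"angular":[0,0,0],"jaw":1},{"dp":[0,0,0],"angular":[0,0,0],"jaw":1},{"dp":[0,0,0],"angular":[0,0,0],"jaw":1}]' 45
python3 -m pendant '[{"dp":[0,0,-2],"angular":[0,0,0],"jaw":1},{"dp":[0,0,-2],"angular":[0,0,0],"jaw":1},{"dp":[0,0,-2],"angular":[0,0,0],"jaw":1},{"dp":[0,0,-2],"angular":[0,0,0],"jaw":1},{"dp":[0,0,0],"angular":[0,0,0],"jaw":1}]' 45
python3 -m pendant '[{"dp":[0,0,0],"angular":[0,0,0],"jaw":1},{"dp":[0,0,0],"angular":[0,0,0],"jaw":1}]' 45
```

```text
t: 6.03
ee_pos: [0.6692, 0.0041, 0.1194]
tool_rot: [[0.212, 0.977, 0.0], [0.977, -0.212, -0.0], [0.0, 0.0, -1.0]]
contact_force: [-0.2, -1.3, -0.5]
width: 0.0118
finger_force: 45.0
t: 6.45
ee_pos: [0.669, 0.0039, 0.1102]
tool_rot: [[0.212, 0.977, -0.0], [0.977, -0.212, 0.0], [-0.0, -0.0, -1.0]]
contact_force: [-0.0, 0.0, -2.2]
width: 0.0117
finger_force: 45.0
t: 6.62
ee_pos: [0.6691, 0.0039, 0.1107]
tool_rot: [[0.212, 0.977, -0.0], [0.977, -0.212, -0.0], [-0.0, -0.0, -1.0]]
contact_force: [-0.8, 0.9, -0.7]
width: 0.012
finger_force: 45.0
```

No contact with the foot already about 6 mm below the mouth, so it is entering. I'll press on through the plungers.

```bash
python3 -m pendant '[{"dp":[0,0,-3],"angular":[0,0,0],"jaw":1},{"dp":[0,0,-3],"angular":[0,0,0],"jaw":1},{"dp":[0,0,-3],"angular":[0,0,0],"jaw":1},{"dp":[0,0,-3],"angular":[0,0,0],"jaw":1},{"dp":[0,0,0],"angular":[0,0,0],"jaw":1}]' 50
python3 -m pendant '[{"dp":[0,0,-5],"angular":[0,0,0],"jaw":1},{"dp":[0,0,-5],"angular":[0,0,0],"jaw":1},{"dp":[0,0,-5],"angular":[0,0,0],"jaw":1},{"dp":[0,0,-5],"angular":[0,0,0],"jaw":1},{"dp":[0,0,0],"angular":[0,0,0],"jaw":1}]' 50
python3 -m pendant '[{"dp":[0,0,-2],"angular":[0,0,0],"jaw":1},{"dp":[0,0,-2],"angular":[0,0,0],"jaw":1},{"dp":[0,0,0],"angular":[0,0,0],"jaw":1}]' 50
```

```text
t: 7.03
ee_pos: [0.6692, 0.0037, 0.0979]
tool_rot: [[0.212, 0.977, 0.0], [0.977, -0.212, -0.0], [-0.0, 0.0, -1.0]]
contact_force: [2.0, -1.6, -2.7]
width: 0.0116
finger_force: 50.0
t: 7.45
ee_pos: [0.6687, 0.0039, 0.0768]
tool_rot: [[0.212, 0.977, -0.001], [0.977, -0.212, 0.0], [-0.0, -0.001, -1.0]]
contact_force: [3.9, -2.1, -4.7]
width: 0.0118
finger_force: 50.0
t: 7.7
ee_pos: [0.6689, 0.0039, 0.074]
tool_rot: [[0.212, 0.977, -0.0], [0.977, -0.212, -0.0], [-0.0, -0.0, -1.0]]
contact_force: [2.1, -2.0, -1.6]
width: 0.0118
finger_force: 50.0
```

```bash
python3 -m pendant '[{"dp":[0,0,-1],"angular":[0,0,0],"jaw":1},{"dp":[0,0,-1],"angular":[0,0,0],"jaw":1},{"dp":[0,0,0],"angular":[0,0,0],"jaw":1},{"dp":[0,0,0],"angular":[0,0,0],"jaw":1}]' 50
python3 -m pendant '[{"dp":[0,0,-1],"angular":[0,0,0],"jaw":1},{"dp":[0,0,-1],"angular":[0,0,0],"jaw":1},{"dp":[0,0,0],"angular":[0,0,0],"jaw":1},{"dp":[0,0,0],"angular":[0,0,0],"jaw":1}]' 50
python3 - <<'E'
from h import *
s=robot.camera("side");np.save("pics/side2.npy",s)
b=cv2.resize(s[150:270,305:445,::-1],None,fx=5,fy=5,interpolation=cv2.INTER_CUBIC)
cv2.imwrite("pics/v3.png",cv2.convertScaleAbs(b,alpha=2.2,beta=0));print(b.shape)
E
```

```text
t: 8.03
ee_pos: [0.669, 0.0039, 0.0733]
tool_rot: [[0.212, 0.977, -0.0], [0.977, -0.212, -0.0], [-0.0, -0.0, -1.0]]
contact_force: [-3.1, -1.5, 5.1]
width: 0.0117
finger_force: 50.0
t: 8.37
ee_pos: [0.6691, 0.0039, 0.0733]
tool_rot: [[0.212, 0.977, 0.0], [0.977, -0.212, -0.0], [-0.0, 0.0, -1.0]]
contact_force: [-10.9, -1.4, 18.4]
width: 0.0117
finger_force: 50.0
(600, 700, 3)
```

View pics/v3.png

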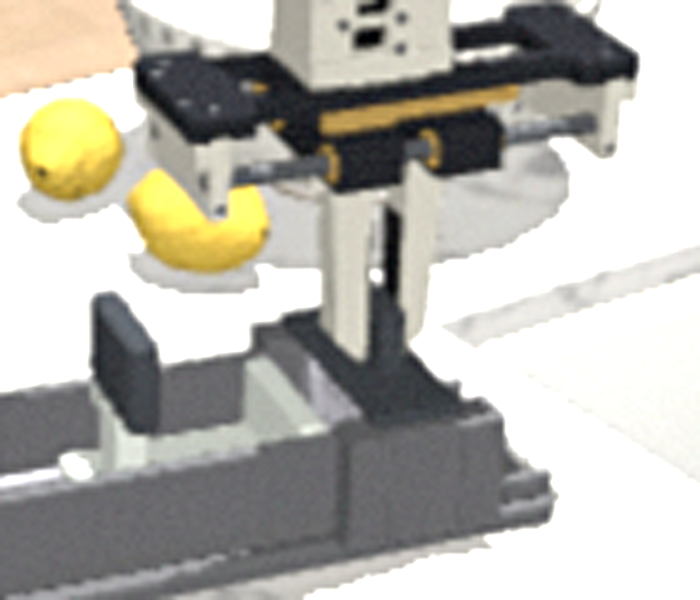

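The flange now lies on the block: hard stop at TCP z = 73.3, as predicted, with 18 N. I'll release, rise and go to the handle.

```bash
python3 -m pendant '[{"dp":[0,0,1],"angular":[0,0,0],"jaw":1},{"dp":[0,0,1],"angular":[0,0,0],"jaw":-0.2},{"dp":[0,0,0],"angular":[0,0,0],"jaw":-0.2},{"dp":[0,0,0],"angular":[0,0,0],"jaw":-0.2},{"dp":[0,0,0],"angular":[0,0,0],"jaw":-0.2}]' 45
python3 -m pendant '[{"dp":[0,0,3],"angular":[0,0,0],"jaw":-0.2},{"dp":[0,0,12],"angular":[0,0,0],"jaw":-0.2},{"dp":[0,0,25],"angular":[0,0,0],"jaw":-0.2},{"dp":[0,0,22],"angular":[0,0,0],"jaw":-0.2},{"dp":[-15.5,3.4,0],"angular":[0,0,0],"jaw":-0.2}]'
python3 -m pendant '[{"dp":[-25,5.5,0],"angular":[0,0,0],"jaw":-0.2},{"dp":[-27,6,0],"angular":[0,0,0],"jaw":-0.2},{"dp":[-25,5.5,0],"angular":[0,0,0],"jaw":-0.2},{"dp":[-15,3,0],"angular":[0,0,0],"jaw":-0.2},{"dp":[0,0,0],"angular":[0,0,0],"jaw":-0.2}]'
python3 -m pendant '[{"dp":[0,0,0],"angular":[0,0,0],"jaw":-0.2},{"dp":[0,0,0],"angular":[0,0,0],"jaw":-0.2}]'
```

```text
t: 8.83
ee_pos: [0.6688, 0.0042, 0.0721]
tool_rot: [[0.212, 0.977, -0.001], [0.977, -0.212, 0.0], [0.0, -0.001, -1.0]]
contact_force: [-0.1, -0.6, 0.0]
width: 0.034
finger_force: 0.0
t: 9.25
ee_pos: [0.6583, 0.0066, 0.1419]
tool_rot: [[0.213, 0.977, 0.01], [0.977, -0.213, -0.001], [0.001, 0.01, -1.0]]
contact_force: [1.8, -0.1, 2.0]
width: 0.0556
finger_force: 0.0
t: 9.67
ee_pos: [0.5596, 0.0281, 0.1355]
tool_rot: [[0.211, 0.977, -0.0], [0.977, -0.211, 0.0], [0.0, -0.0, -1.0]]
contact_force: [0.4, 0.2, -0.1]
width: 0.0557
finger_force: 0.0
t: 9.83
ee_pos: [0.5629, 0.0271, 0.1357]
tool_rot: [[0.212, 0.977, 0.002], [0.977, -0.212, -0.0], [0.0, 0.002, -1.0]]
contact_force: [0.8, 0.2, -0.1]
width: 0.0563
finger_force: 0.0
```

```bash
python3 -m pendant '[{"dp":[-0.8,0,-20],"angular":[0,0,0],"jaw":-0.2},{"dp":[0,0,-25],"angular":[0,0,0],"jaw":-0.2},{"dp":[0,0,-20],"angular":[0,0,0],"jaw":-0.2},{"dp":[0,0,-2],"angular":[0,0,0],"jaw":-0.2},{"dp":[0,0,0],"angular":[0,0,0],"jaw":-0.2}]' 30
python3 -m pendant '[{"dp":[0,0,0],"angular":[0,0,0],"jaw":1},{"dp":[0,0,0],"angular":[0,0,0],"jaw":1},{"dp":[0,0,0],"angular":[0,0,0],"jaw":1},{"dp":[0,0,0],"angular":[0,0,0],"jaw":1},{"dp":[0,0,0],"angular":[0,0,0],"jaw":1}]' 30
python3 -m pendant '[{"dp":[0,0,0],"angular":[0,0,0],"jaw":1},{"dp":[0,0,0],"angular":[0,0,0],"jaw":1},{"dp":[0,0,0],"angular":[0,0,0],"jaw":1},{"dp":[0,0,0],"angular":[0,0,0],"jaw":1}]' 50
```

```text
t: 10.25
ee_pos: [0.5603, 0.0271, 0.0663]
tool_rot: [[0.212, 0.977, -0.003], [0.977, -0.212, 0.0], [-0.001, -0.003, -1.0]]
contact_force: [1.0, -1.1, 0.1]
width: 0.0557
finger_force: 0.0
t: 10.67
ee_pos: [0.5615, 0.0273, 0.0686]
tool_rot: [[0.212, 0.977, 0.002], [0.977, -0.212, -0.0], [0.0, 0.002, -1.0]]
contact_force: [0.5, 0.3, -0.5]
width: 0.0269
finger_force: 0.0
t: 11.0
ee_pos: [0.5615, 0.0272, 0.0681]
tool_rot: [[0.212, 0.977, 0.001], [0.977, -0.212, -0.0], [0.0, 0.001, -1.0]]
contact_force: [3.1, 0.4, 2.0]
width: 0.0137
finger_force: 50.0
```

```bash
python3 -m pendant '[{"dp":[-5,1.1,0],"angular":[0,0,0],"jaw":1},{"dp":[-10,2.2,0],"angular":[0,0,0],"jaw":1},{"dp":[-12,2.6,0],"angular":[0,0,0],"jaw":1},{"dp":[-12,2.6,0],"angular":[0,0,0],"jaw":1},{"dp":[-10,2.2,0],"angular":[0,0,0],"jaw":1}]' 60
python3 -m pendant '[{"dp":[-7,1.5,0],"angular":[0,0,0],"jaw":1},{"dp":[-3,0.7,0],"angular":[0,0,0],"jaw":1},{"dp":[0,0,0],"angular":[0,0,0],"jaw":1},{"dp":[0,0,0],"angular":[0,0,0],"jaw":1},{"dp":[0,0,0],"angular":[0,0,0],"jaw":1}]' 60
python3 - <<'E'
from h import *
s=robot.camera("side");t=robot.camera("top");np.save("pics/side3.npy",s);np.save("pics/top3.npy",t)
a=cv2.resize(t[225:275,280:330,::-1],(390,390),interpolation=cv2.INTER_CUBIC)
b=cv2.resize(s[200:250,265:315,::-1],(390,390),interpolation=cv2.INTER_CUBIC)
cv2.imwrite("pics/v4.png",cv2.convertScaleAbs(np.hstack([a,b]),alpha=1.7,beta=0));print(robot.sense()["ee_pos"],robot.sense()["width"])
E
```

```text
t: 11.42
ee_pos: [0.5123, 0.0382, 0.0681]
tool_rot: [[0.212, 0.977, 0.003], [0.977, -0.212, 0.0], [0.001, 0.002, -1.0]]
contact_force: [7.6, 0.1, -1.8]
width: 0.0138
finger_force: 60.0
t: 11.83
ee_pos: [0.5028, 0.0403, 0.0681]
tool_rot: [[0.212, 0.977, 0.003], [0.977, -0.212, 0.0], [0.001, 0.003, -1.0]]
contact_force: [7.0, 0.1, -3.4]
width: 0.0135
finger_force: 60.0
[0.50281765 0.04032897 0.06806727] 0.013844029791007557
```

View pics/v4.png

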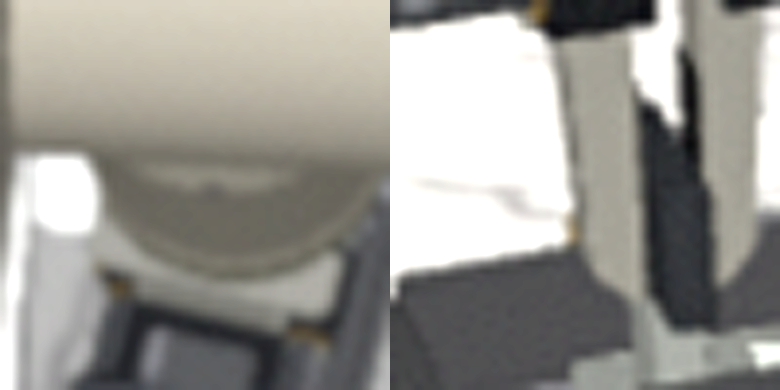

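The clip at (570,228) is mostly hidden by the finger and the top view is blocked, so I'll get the pointer-to-line distance from the unobstructed first pictures.

```bash
cat > w.py <<'E'
from h import *
A=np.radians(-12.3);ux=np.array([np.cos(A),np.sin(A)]);uy=np.array([-ux[1],ux[0]])
H=np.array([561.5,27.2])
def warp(im,n,z,x0,x1,y0,y1,k=1):
    X,Y=np.meshgrid(np.arange(x0,x1,1/k),np.arange(y1,y0,-1/k),indexing='ij')
    P=np.stack([H[0]+X*ux[0]+Y*uy[0],H[1]+X*ux[1]+Y*uy[1],np.full_like(X,z)],-1)/1000
    i=I[n];f=240/np.tan(np.radians(i["vertical_fov"])/2)
    q=(P-i["origin"])@np.array(i["attitude"])
    return cv2.remap(im,(i["cx"]-f*q[...,0]/q[...,2]).astype(np.float32),(i["cy"]+f*q[...,1]/q[...,2]).astype(np.float32),cv2.INTER_CUBIC).astype(int)
E
python3 - <<'E'
from w import *
np.set_printoptions(linewidth=200)
t=np.load("pics/top0.npy");s=np.load("pics/side0.npy")
# raw pixels: clip in both, pointer in top
print("top clip R-B");print((t[252:262,288:299,0].astype(int)-t[252:262,288:299,2]))
print("top clip G");print(t[252:262,288:299,1])
print("side clip R-B, rows 222-234");print((s[222:235,284:298,0].astype(int)-s[222:235,284:298,2]))
print("side clip G");print(s[222:235,284:298,1])
print("top pointer G rows 224-240 cols 299-314");print(t[224:241,299:314,1])
print("warp z60 pointer, rows x 12..-12, cols y 48..30");
w=warp(t,"top",60,-12,13,28,48)[::-1,:,1]
for x,r in zip(range(12,-13,-1),w): print(x,r)
E
```

```text
top clip R-B
[[ 0  0  0  1  1  0  0  0 -1 -2 -4]
 [ 1  1  1  0  1  2  2  1 -1 -3 -4]
 [ 1  1  0  1  6 13 12  5  0 -5 -4]
 [ 1  0  0  0 13 36 35 18  1 -5 -4]
 [ 1  1  0  2 22 52 53 26  0 -4 -3]
 [ 1  0  1  9 39 66 58 21 -3 -4 -3]
 [ 1  1  0  8 39 67 54 13 -4 -4 -3]
 [ 0  1  0  5 21 43 34  5 -3 -4 -2]
 [ 1  1  0  1  6 13 11 -1 -3 -3 -4]
 [ 1  0  1  1  1  3  0 -4 -4 -3 -3]]
top clip G
[[171 171 171 172 171 171 170 160 131  97  84]
 [172 172 172 171 168 169 167 154 118  92  80]
 [171 171 169 163 153 150 150 136 101  87  77]
 [173 171 162 142 123 120 121 110  88  86  74]
 [172 171 159 129  99  99 101  88  86  85  67]
 [172 172 164 142 111 104  98  81  87  81  59]
 [172 172 168 150 117 101  92  79  86  78  55]
 [171 170 165 147 111  82  77  78  84  71  57]
 [171 167 160 148 120  84  70  82  83  63  59]
 [170 165 157 151 134  98  76  85  81  57  66]]
side clip R-B, rows 222-234
[[ 5  5  5  6  5  7  4  6  5  5  5  5  4  4]
 [ 6  5  4  5  5  5  5  7  5  5  4  4  4  2]
 [ 5  5  4  5  5  3  5  4  4  4  4  3  3  5]
 [ 5  5  4  4  3  1 -1  3  4  4  3  4  5  5]
 [ 4  4  4  3  5  7  6 30 30 12  5  
[... 3727 characters left out ...]
  71  78  84  87]
-5 [164 161 151 140 126 110 100  92  87  85  79  69  60  56  58  64  73  81  88  92]
-6 [163 160 151 138 125 109  99  94  88  86  81  72  62  56  57  64  73  81  89  94]
-7 [163 160 152 138 124 110  99  95  89  86  83  73  62  56  56  62  71  80  87  94]
-8 [164 161 155 141 126 110  98  94  90  86  83  74  63  55  54  60  68  77  84  92]
-9 [165 161 156 143 128 113  99  95  91  85  82  74  63  55  52  56  63  72  80  89]
-10 [165 161 157 147 131 116 101  94  91  84  80  74  64  55  51  53  59  68  76  84]
-11 [166 162 157 148 132 117 102  93  90  84  80  74  64  55  51  52  58  66  73  80]
-12 [166 162 157 149 133 118 104  93  90  85  78  72  63  55  52  53  58  66  73  79]
```

Run:
```python
from w import *
np.set_printoptions(linewidth=200)
t=np.load("pics/top0.npy");s=np.load("pics/side0.npy")
w=warp(t,"top",60,-84,-54,42,56)[::-1]
print("top: G | R-B, y 56..43")
for x,r in zip(range(-55,-85,-1),w): print(x,r[:,1],r[:,0]-r[:,2])
def tri(p,q):
    o1,d1=ray("top",*p);o2,d2=ray("side",*q)
    k=np.linalg.lstsq(np.c_[d1,-d2],o2-o1,rcond=None)[0]
    P=(o1+k[0]*d1+o2+k[1]*d2)/2*1000;d=P[:2]-H
    return np.round([d@ux,d@uy,P[2],np.linalg.norm(o1+k[0]*d1-o2-k[1]*d2)*1000],2)
for p in((292.5,255.5),(292.7,256),(293,256.5)):print(p,tri(p,(289.6,226)),tri(p,(289.6,227)))
for y in(46,48,50,52):
  for z in(62,64):
    X=[proj("side",np.r_[H+x*ux+y*uy,z]/1000) for x in(-72,-68,-64)];print(y,z,np.round(X,1).tolist())
```

```text
top: G | R-B, y 56..43
-55 [171 171 171 171 171 171 172 170 168 164 155 144 131 115] [ 1  1  1  0  0  0 -1  0  0  1 -1  0 -1 -1]
-56 [172 172 171 171 171 171 172 170 168 165 156 144 131 113] [ 2  1  1  0  0  0  0  0  0  0  0  0 -1 -2]
-57 [172 171 171 171 171 172 172 171 168 165 156 142 127 110] [ 1  2  1  1  0  0  0  0  0  1  1  1  0 -1]
-58 [172 172 171 171 171 171 170 169 164 161 153 139 124 108] [ 0  1  0  0  1  0  1  2  2  3  2  1  1 -1]
-59 [172 171 169 167 167 166 165 164 161 157 150 136 121 105] [0 0 1 2 3 4 4 5 5 4 4 2 1 0]
-60 [171 169 166 164 162 161 159 158 155 149 142 130 115 101] [ 0  0  1  3  4  6  8  9 10  9  9  7  4  3]
-61 [170 167 164 159 155 151 148 146 144 139 134 125 112  99] [ 1  1  2  4  7 11 15 18 19 17 15 12  8  4]
-62 [168 164 157 151 144 141 138 136 134 130 125 118 106  95] [ 1  2  3  6 10 16 22 26 27 26 23 19 13  8]
-63 [163 157 149 142 135 130 128 125 123 119 113 107  98  91] [ 0  1  2  6 12 20 28 35 38 36 34 28 19 11]
-64 [159 152 142 133 124 117 114 112 111 110 106 100  93  88] [-1 -1  2  5 13 24 35 43 47 46 42 35 24 13]
-65 [155 146 134 122 113 106 10
[... 2021 characters left out ...]
 0  0  0  0  0  0  0  1  1  1  0 -1 -2]
(292.5, 255.5) [-67.6   50.16  64.75   3.58] [-67.41  50.46  62.26   4.05]
(292.7, 256) [-68.32  49.22  65.25   2.61] [-68.14  49.51  62.76   3.07]
(293, 256.5) [-69.05  48.01  65.9    1.73] [-68.87  48.31  63.42   2.19]
46 62 [[289.0, 228.2], [290.9, 227.9], [292.7, 227.6]]
46 64 [[288.9, 227.4], [290.8, 227.1], [292.7, 226.7]]
48 62 [[288.7, 227.8], [290.6, 227.5], [292.5, 227.2]]
48 64 [[288.7, 227.0], [290.6, 226.6], [292.4, 226.3]]
50 62 [[288.5, 227.4], [290.3, 227.0], [292.2, 226.7]]
50 64 [[288.4, 226.5], [290.3, 226.2], [292.2, 225.9]]
52 62 [[288.2, 226.9], [290.1, 226.6], [292.0, 226.3]]
52 64 [[288.2, 226.1], [290.0, 225.8], [291.9, 225.4]]
```

Run:
```python
from w import *
np.set_printoptions(linewidth=220)
t=np.load("pics/top0.npy");s=np.load("pics/side0.npy")
for n,im in(("side",s),("top",t)):
    w=warp(im,n,106,-12,18,-18,18)
    print(n,"handle top G by x -12..17");
    for a,b in((0,8),(10,18),(20,28)): print(w[:,a:b,1].mean(1).astype(int))
for z in(62,64,66):
    w=warp(s,"side",z,-80,-58,46,52);print("side line z",z,"x -80..-59",w[:,:,1].mean(1).astype(int))
```

```text
side handle top G by x -12..17
[154 141 118  90  64  46  37  35  38  42  44  44  44  44  43  44  52  67  90 114 131 140 142 143 143 145 148 149 151 152]
[ 81  54  33  23  23  30  37  42  44  45  46  47  47  45  42  42  51  75 106 132 145 147 144 139 135 133 132 132 132 132]
[ 20  19  21  24  27  32  37  41  43  45  46  47  47  45  43  44  54  73 102 129 148 156 159 157 154 153 151 150 149 148]
top handle top G by x -12..17
[ 57  42  31  25  24  27  33  40  46  52  57  60  61  60  60  60  63  73  87 106 125 140 153 161 166 167 168 168 168 167]
[ 48  38  30  26  25  29  35  41  47  53  57  60  61  60  60  60  64  74  88 107 126 142 154 162 166 168 168 168 168 167]
[ 46  37  30  26  25  28  34  40  47  53  58  61  62  61  61  60  65  75  90 109 127 142 155 162 167 169 169 168 168 167]
side line z 62 x -80..-59 [144 143 142 135 125 113 106 102 100  97  87  76  75  84  96 105 115 124 134 144 148 149]
side line z 64 x -80..-59 [134 135 135 134 133 130 126 121 111  96  77  67  74  96 118 130 141 148 153 156 155 152]
side line z 66 x -80..-59 [136 139 141 144 148 150 148 141 124 101  81  78  95 122 144 153 158 159 158 156 153 150]
```

Both views agree: pointer to line is about 68.9 mm. Drawn so far is 60.1 mm, so 8.8 mm remain.

```bash
python3 -m pendant '[{"dp":[-3,0.6,0],"angular":[0,0,0],"jaw":1},{"dp":[-4,0.9,0],"angular":[0,0,0],"jaw":1},{"dp":[-1.6,0.4,0],"angular":[0,0,0],"jaw":1},{"dp":[0,0,0],"angular":[0,0,0],"jaw":1},{"dp":[0,0,0],"angular":[0,0,0],"jaw":1}]' 60
python3 - <<'E'
from w import *
np.set_printoptions(linewidth=230)
a=np.load("pics/side0.npy");b=robot.camera("side");np.save("pics/side4.npy",b)
d=(robot.sense()["ee_pos"][:2]*1000-H);print("drawn",-d@ux,d@uy,robot.sense()["width"])
# white carriage: front plate & deck, profiles along x on z=30..55 near trough middle
wa=warp(a,"side",40,-110,115,-45,30);wb=warp(b,"side",40,-110,115,-45,30)
c=cv2.resize(np.vstack([wa.transpose(1,0,2),wb.transpose(1,0,2)]).astype(np.uint8)[:,:,::-1],None,fx=3,fy=3,interpolation=cv2.INTER_CUBIC)
cv2.imwrite("pics/v5.png",cv2.convertScaleAbs(c,alpha=1.7));print(c.shape)
E
```

```text
t: 12.35
ee_pos: [0.4943, 0.0422, 0.0681]
tool_rot: [[0.212, 0.977, 0.003], [0.977, -0.212, 0.0], [0.001, 0.003, -1.0]]
contact_force: [9.3, 0.4, -3.0]
width: 0.0139
finger_force: 60.0
drawn 68.83566138885442 0.35957569566131475 0.013551370271571453
(450, 675, 3)
```

View pics/v5.png

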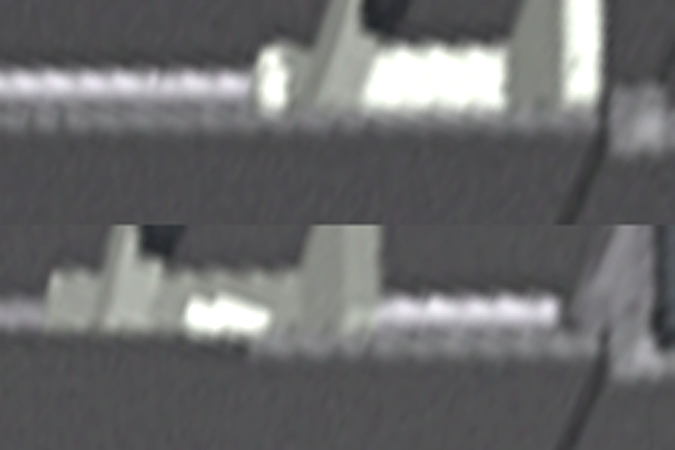

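The last view shows the pusher deck's left edge moving from column 258 to 50 at 3 px/mm, about 69 mm, and the plate's edge moving from 508 to 303, about 68 mm. That fits the drawn distance. I'll run a numeric check of the same edges before handing in.

Run:
```python
from w import *
a=np.load("pics/side0.npy");b=np.load("pics/side4.npy")
k=4
wa=warp(a,"side",40,-110,115,-45,30,k)[:,:,1];wb=warp(b,"side",40,-110,115,-45,30,k)[:,:,1]
def edge(w,y,lo,hi):
    r=w[:,int((30-y)*k)-4:int((30-y)*k)+5].mean(1);r=np.convolve(r,np.ones(5)/5,'same')
    i,j=int((lo+110)*k),int((hi+110)*k);g=np.diff(r[i:j]);w_=np.clip(abs(g)-.3*abs(g).max(),0,None)
    m=abs(g).argmax();sl=slice(max(0,m-12),m+13);x=np.arange(len(g));return (i+(x[sl]*w_[sl]).sum()/w_[sl].sum())/k-110
for y in(8,6,4,2,0): print(y,"deck L",edge(wa,y,-34,-14),edge(wb,y,-103,-84),"plate R",edge(wa,y,84,96),edge(wb,y,8,24))
r=robot.sense();print(r["t"],r["contact_force"])
# cartridge still seated / shaker unmoved
s=np.abs(a.astype(int)-b)[310:390,405:455].mean();print("shaker diff",s)
```

```text
8 deck L -24.993761116051573 -94.73393155258765 plate R 89.20947670150662 15.734101005377596
6 deck L -15.499553153459871 -94.89414414414415 plate R 89.2651111566438 20.604678271681678
4 deck L -15.582684692066096 -94.64570581484315 plate R 89.3082860184528 20.44053398058253
2 deck L -15.83335250805338 -94.36865079365079 plate R 89.23546408250357 21.512012012012008
0 deck L -15.771720368239357 -95.00132430841671 plate R 88.94002595476456 12.951034063260352
12.4 [ 8.23096574  1.13112961 -4.15787209]
shaker diff 5.882416666666667
```

```bash
python3 -c "
from station import robot
print(robot.finish_job())"
```

```text
the job is handed in; nothing more can be done
None
```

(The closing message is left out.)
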